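# Load the practical-class kit tray in layers

### The arm

A 6-joint arm with a two-finger parallel gripper is mounted at the origin on a cart in front of the work surface, level with it; the furniture and walls round the work are solid. World frame = base frame: x ahead of the robot, y to its left, z up, the work surface at z = 0. Lengths are in mm, angles in rad, forces in N, time in s.
With the tool pointing down it reaches from about 275 to 825 mm from the base axis. Payload 4.9 kg.
Tool frame: the origin (TCP) lies at the very end of the fingers, on their centre line; the grasp point (between the pads) lies 19 mm behind it (r.tcp_to_grasp is the z of the grasp point in the tool frame, in mm); z points along the fingers, y is the line along which they close (so a half turn about z gives the same grasp; the last joint's range is limited). The gripper opens to 85 mm and grips with 20 to 120 N. Pads are 22 mm wide; open, the fingers measure 114 mm over their backs; the gripper's body (76 mm by 85 mm) begins 54 mm behind the grasp point. The pads swing forward as they close: fully open they stand 13 mm farther back than shut.
Start: joints at [1.007, 0.326, -0.193, 1.052, 0, 1.437], TCP at [229.176, 499.997, 231.281] pointing down, gripper open.
Joint ranges: [-2.65, 2.65], [-0.97, 1.79], [-1.3, 1.35], [-1.93, 2.1], [-1.47, 1.37], [-3.14, 3.14]. Speed limits (rad/s): [2.57, 2.57, 3.14, 3.14, 3.14, 3.14].

### API

Orientations are given as a unit quaternion [x, y, z, w].
In Python, from station import monitor, viewer, ticket, r gives the robot as it stands. The module is installed in compiled form; this text tells all that it offers.
- The arm moves only by the tool arm_command, never from a script. Its argument "commands" is a list of rows, each a list of 2 entries, a list of its own where there are three numbers: the shift along the tool's x, y, z scaled (see below), then the turn, a rotation vector about the tool's x, y, z scaled (see below). In form: [[[tx, ty, tz], [rx, ry, rz]], ...]. A call has 1 to 8 rows; each row shifts and turns the commanded pose from where the row before left it, along the tool's axes as they then stand; what a row does not reach is not made up. The controller multiplies each number of a shift by 0.12 m and each number of a turn by 180 degrees. A row lasts 1/10 s, in which the tool goes at most 50 mm and 8.59 degrees, less where a joint would pass 70% of its speed; a pose out of reach is approached as far as the arm can. A call with a number of a shift or a turn outside -1 to 1 is refused whole. A call with a gripper value outside its range is refused whole. "claw" is the opening, from 0 (shut) to 1 (fully open), set as the call begins (left out, the last holds). The fingers move at their own pace and stop on an object; "force" is the grip in N (left out, the last holds). Time passes only in rows, so rows that do not move let the fingers close. It gives the time, the measured TCP pose, the force, the opening and the grip force at its end, in the units of the state.
- monitor.get_obs(): the state, without advancing time (a new reading comes with each control period).
- viewer.camera(name): name is "scene" or "top" or "wrist"; returns the picture (400x640x3 uint8, red, green, blue); there is no depth.
- viewer.camera_info(name): a dict with "vfov" (degrees; the focal length in pixels is half the picture's height over the tangent of half this angle, whatever the lens; pixels are square), "cx", "cy" (the principal point, pixels), "T" (4x4, takes a point from camera to world coordinates). Camera axes: x right, y down, z forward; pixel columns grow to the right and rows downward; lengths in mm; the calibration is good to about 2 mm. The wrist camera is an equidistant fisheye: a pixel r from the principal point sees the ray r / f radians off the axis. A picture is of the moment at which its call begins: read the wrist's pose just before it. camera_info takes no time and is no camera call; for the wrist camera it gives the pose at the moment of the call.
- ticket.sign_off(): hands the job in; it is judged then, once.
The state is a dict: "time_s": time; "q": joint angles; "qd": joint speeds; "effort": joint torques, N m; "eef_pos": TCP position; "ee_rot": TCP orientation; "ft_force": force on the tool from outside, world axes, zero at the start; "torque": the same for the moment, N m; "width": finger opening in mm; "finger_force": force on a finger pad.
Only numpy, scipy, OpenCV 4.12 (cv2) and the standard library are available. Lean on these libraries where they do the work, as an engineer would, in place of code of your own. Each camera call takes 0.05 s, during which the arm holds its last target. There are 200 camera calls.

### The job

Load the two loose instruments into the blue cradles of the sloping kit tray: lay the wooden test tube holder in the low pair of cradles first, then lay the magnifier across it in the high pair, its lens in the wide cradle and its handle in the narrow one. Both must lie fully down in their cradles, neither may be dropped, and the bottles, slide box and timer stay where they stand.

Things in the scene. Friction and masses are not known exactly. Their poses are not given: they have to be found in the camera images.
- kit_tray: Steel tray fixed on a wire stand, sloping 30 deg, low edge towards the robot. Origin: on the floor's upper face, 74 mm above the bench. x: up the slope; y: level, to the left; z: square to the floor, up and towards the robot. Floor x -90 to +96, y -93 to +105 mm, rim 25 mm high. Forceps lie fixed at y = +92 mm, below z = 15 mm: leave them.
- holder_seat (a point): Where the middle of the tube holder's underside belongs: x 0, y -16, z 12 mm in the tray frame, same axes. The LOW cradles are two blue notched blocks at x = -55 and +55 mm from here (12 mm long in x), notch floors level with this point; notch 24 mm wide (y) at its floor, 33 mm at its top 12 mm higher; outside width 46 mm.
- lens_seat (a point): Where the middle of the lens's underside belongs: x 0, y +46, z 36 mm in the tray frame, same axes. The WIDE high cradle: two blue posts (10 mm in y) with ledges level with this point, 19 to 36 mm from it on either side in x, and leaning jaws 72 mm apart at the ledges, 81 mm apart at their tops, 12 mm higher.
- handle_seat (a point): Middle of the notch floor of the NARROW high cradle for the handle: x 0, y -62, z 36 mm in the tray frame, same axes. Blue block, 10 mm in y; notch 17 mm wide (x) at its floor, 26 mm at its top 12 mm higher. The handle runs through it and ends about 16 mm beyond.
- tube_holder: Wooden test tube holder, two slats with a spring, loose, about 40 g. Solid 170 mm long (own y), 20 mm wide (own x, grasp across this), 2 to 16 mm above its origin (own z); the spring stands out to 24 mm wide. Origin under its middle. Loaded, it lies along the tray's x, either end up, its lower end near or against the tray's low rim.
- magnifier: Hand lens with black handle, loose, about 60 g, 157 mm long. Origin on its underside at mid-length; y runs from handle to lens, z up. Lens: disc 66 mm across, 9 mm thick, centred at y = +46 mm. Handle: 12 mm wide (own x, grasp across this), 13 mm high, y -78 to +12 mm. Balances near y = +20 mm. Loaded, its y points along the tray's +y.
- lens (a point): Middle of the underside of the magnifier's lens; axes of the magnifier.
- handle_end (a point): Underside of the far end of the magnifier's handle; axes of the magnifier.
- dropper_red: Dropper bottle with red bulb, 36 x 35 x 97 mm, origin under its middle; leave it standing.
- dropper_amber: Amber dropper bottle with black bulb, 36 x 35 x 97 mm, origin under its middle; leave it standing.
- slide_box: Closed blue slide box, 94 x 105 x 45 mm, origin under its middle; leave it where it is.
- timer: White countdown timer lying on its back, 70 x 62 x 15 mm, origin under its middle; leave it where it is.
There are look-alikes about, which are no part of the job. Of the things like the tube_holder, leave any that is red; of the rest the larger one is meant.

How it is judged (in metres and radians):
On the way, in this order (a step that is already met when the one before it is completed fails the run):
1. the tube holder lies fully down in the low cradles, let go (x of tube_holder in the frame of kit_tray between -0.015 and 0.02 m and y of tube_holder in the frame of kit_tray between -0.022 and -0.01 m and z of tube_holder in the frame of kit_tray between 0.006 and 0.0135 m and angle between the y axis of tube_holder and the x axis of kit_tray, either way round below 0.08 rad and contact force between the fingers and tube_holder below 0.05 N), for 0.2 s.
2. then the magnifier lies across it in the high cradles, let go (x of lens in the frame of kit_tray between -0.008 and 0.008 m and y of lens in the frame of kit_tray between 0.031 and 0.061 m and z of lens in the frame of kit_tray between 0.032 and 0.0395 m and x of handle_end in the frame of kit_tray between -0.008 and 0.008 m and z of handle_end in the frame of kit_tray between 0.032 and 0.0395 m and contact force between the fingers and magnifier below 0.05 N), for 0.2 s.
At the end, for the whole second after the job is handed in: Tube holder down in the low cradles (3 mm in height, 6 mm sideways, 15 mm along, 0.08 rad) and magnifier across it in the high ones, lens on the left (both ends within 4 mm in height and 8 mm along the slope, lens within 15 mm sideways); both let go and at rest (all of step 1 and all of step 2 and linear speed of each of tube_holder, magnifier below 0.01 m/s); the robot touches nothing.
It fails at once if the tube holder was dropped (falling freely faster than 0.5 m/s) (linear speed of tube_holder above 0.5 m/s and contact force between tube_holder and anything else below 0.01 N).
It fails at once if the magnifier was dropped (falling freely faster than 0.5 m/s) (linear speed of magnifier above 0.5 m/s and contact force between magnifier and anything else below 0.01 N).
It fails at once if a bottle, the slide box or the timer was moved more than 20 mm (distance of any of dropper_red, dropper_amber, slide_box, timer from where it was at the start of the episode above 0.02 m).
It fails at once if a dropper bottle was tipped (angle between any of dropper_red, dropper_amber's own z axis and vertical above 0.5 rad).
It also fails if it takes over 54 s, if anything falls off the work surface, if the arm or the gripper's body presses on something with over 40 N, if the wrist force passes 120 N, or if a joint passes its speed limit or range.

## Working session

There is one attempt and no reset: what is moved stays moved. The work goes in short steps, Python scripts to look and compute and a tool call to move; the robot and the scene stay as the last step left them, time stands still between calls to the robot, and variables do not carry over. Pictures are saved under pics/ and viewed, at most 10 in all, crops included, and the job is handed in when it is done.

Besides the shell and the picture viewer there is one more tool, called after "Emit:" as a command line: name --argument value ..., lists and objects as JSON in quotes. arm_command: Moves the arm, as the interface text tells. Its arguments: {"type":"object","properties":{"commands":{"type":"array"},"claw":{"type":"number"},"force":{"type":"number"}},"required":["commands"]}

```bash
mkdir -p pics; cat > h.py <<'E'
import numpy as np, cv2
from scipy.spatial.transform import Rotation as R
from station import monitor, viewer, ticket, r
def snap(n,f):
    i=viewer.camera_info(n); im=viewer.camera(n)[:,:,::-1].copy(); cv2.imwrite('pics/'+f,im); return i,im
def ray(i,u,v,fish=False):
    f=200/np.tan(np.radians(i['vfov']/2)); T=np.array(i['T'])
    a=np.array([(u-i['cx'])/f,(v-i['cy'])/f])
    if fish:
        t=np.linalg.norm(a); d=np.r_[a/t*np.sin(t),np.cos(t)]
    else: d=np.r_[a,1]
    return T[:3,3],T[:3,:3]@d
def onz(i,u,v,z,fish=False):
    o,d=ray(i,u,v,fish); return o+d*(z-o[2])/d[2]
def proj(i,p,fish=False):
    f=200/np.tan(np.radians(i['vfov']/2)); T=np.array(i['T'])
    c=T[:3,:3].T@(np.array(p)-T[:3,3])
    if fish:
        t=np.arctan2(np.hypot(c[0],c[1]),c[2]); return np.array([i['cx'],i['cy']])+f*t*c[:2]/np.hypot(c[0],c[1])
    return np.array([i['cx'],i['cy']])+f*c[:2]/c[2]
E
python3 - <<'E'
from h import *
o=monitor.get_obs(); print(o)
a,x=snap('scene','s0.png'); b,y=snap('top','t0.png')
for i in(a,b,viewer.camera_info('wrist')): print(i['vfov'],i['cx'],i['cy'],np.round(i['T'],3).tolist())
cv2.imwrite('pics/t0b.png',cv2.resize(y,(800,500),interpolation=cv2.INTER_CUBIC))
E
```

```text
{'time_s': 0.0, 'q': array([ 1.00677480e+00,  3.26952103e-01, -1.93603481e-01,  1.05195654e+00,
        9.83650938e-07,  1.43658945e+00]), 'qd': array([ 0.00042704, -0.0001034 ,  0.00130885, -0.00115526,  0.00207461,
       -0.00206053]), 'effort': array([ 3.44380669e-04, -4.43403196e+01,  2.62437558e+01,  1.54835125e-02,
        1.42470349e-04,  9.50111030e-06]), 'eef_pos': array([228.86892201, 499.4867398 , 230.48989322]), 'ee_rot': array([ 2.13256807e-01,  9.76995803e-01, -8.05980837e-04, -2.93920564e-04]), 'ft_force': array([-0.43431179, -0.04659999, -0.45414322]), 'torque': array([-0.02168871,  0.00433871,  0.00614665]), 'finger_force': 0.0, 'width': 85.6771883005995}
48.77253425015874 328.1936671625914 202.8646536555543 [[-0.837, -0.333, 0.435, -104.114], [-0.547, 0.478, -0.687, 823.308], [0.02, -0.813, -0.582, 933.633], [0.0, 0.0, 0.0, 1.0]]
53.92314860523719 322.5637534436292 200.9757842719193 [[0.015, -0.981, 0.193, 302.509], [-1.0, -0.015, 0.002, -180.636], [0.001, -0.193, -0.981, 1337.061], [0.0, 0.0, 0.0, 1.0]]
65.70646984690485 318.18034841386236 198.14250223914692 [[0.417, 0.866, 0.277, 158.365], [0.909, -0.397, -0.128, 531.686], [-0.001, 0.305, -0.952, 373.258], [0.0, 0.0, 0.0, 1.0]]
```

View pics/s0.png

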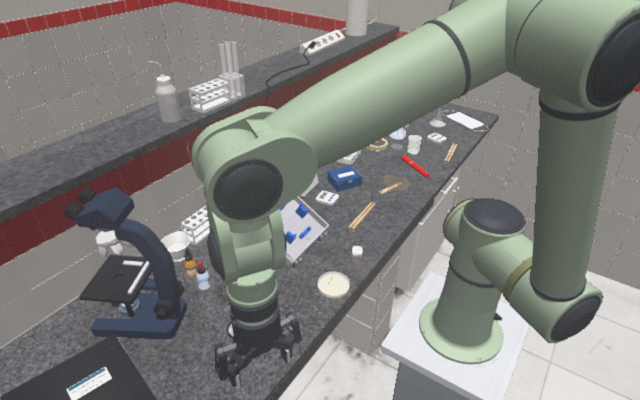

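View pics/t0b.png

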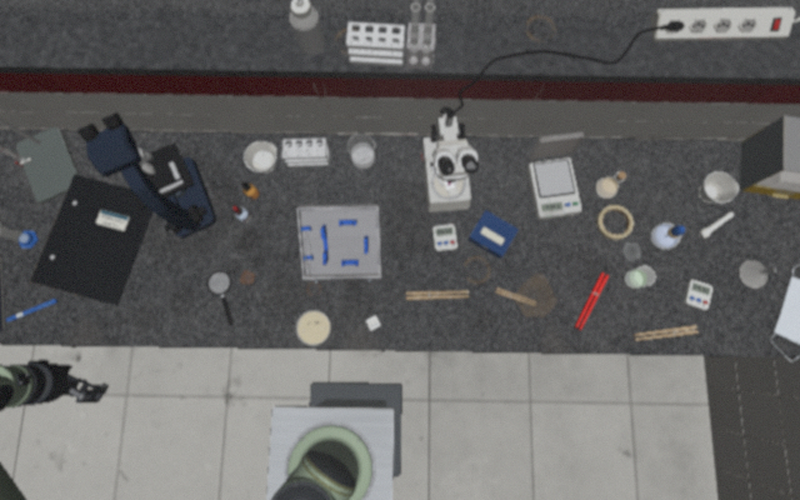

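Scene: tray at about (340,242) in the 800x500 top picture. Holder look-alikes are at (437,295), (515,297), (592,300) in red, and (667,333). The magnifier is at (220,285) to (230,322). Next I measure lengths and take one close crop.

```bash
python3 - <<'E'
from h import *
i=viewer.camera_info('top'); im=cv2.imread('pics/t0.png')
for n,a,b in [('A',(406,295),(469,295)),('B',(497,291),(536,303)),('red',(577,328),(607,274)),('C',(635,337),(698,329)),('mag',(219,272),(231,323))]:
    p,q=[onz(i,u*.8,v*.8,10) for u,v in(a,b)]; print(n,p.round(),q.round(),np.linalg.norm(p-q).round(1))
c1=cv2.resize(im[205:285,310:470],(800,400),interpolation=cv2.INTER_CUBIC)
cv2.imwrite('pics/c1.png',np.vstack([c1, np.hstack([cv2.resize(im[210:270,150:240],(300,200),interpolation=cv2.INTER_CUBIC),cv2.resize(im[245:285,500:600],(500,200),interpolation=cv2.INTER_CUBIC)])]))
E
```

```text
A [ 443. -188.   10.] [ 446. -358.   10.] 170.4
B [ 458. -434.   10.] [ 427. -538.   10.] 109.0
red [ 362. -645.   10.] [ 509. -735.   10.] 172.2
C [ 341. -799.   10.] [ 364. -969.   10.] 171.6
mag [498. 323.  10.] [361. 279.  10.] 144.1
```

View pics/c1.png

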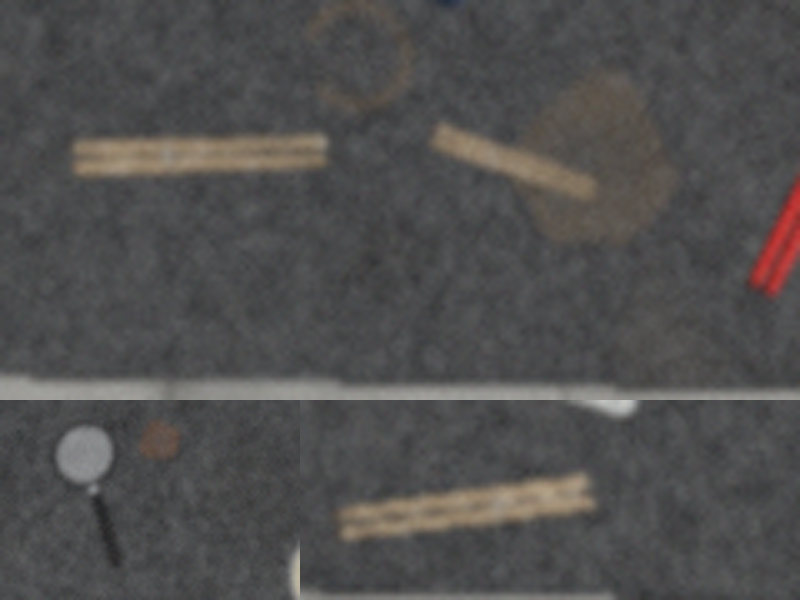

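Choice: A at (437,295). It is wooden and 170 mm long. B at (515,297) is only 109 mm, (592,300) is red, and C at (667,333) is beyond reach. The crop confirms a two-slat holder with its spring left of the middle. Next I plan the move to a wrist view over the tray.

```bash
cat >> h.py <<'E'
def plan(P,Rt,n=None,start=None,vmax=48,wmax=8.3):
    """rows from measured (or given) pose to position P, rotation Rt; prints rows and returns end pose"""
    if start is None:
        o=monitor.get_obs(); p0=o['eef_pos']; R0=R.from_quat(o['ee_rot'])
    else: p0,R0=start
    P=np.array(P,float); w=(R0.inv()*Rt).as_rotvec()
    n=n or int(max(1,np.ceil(np.linalg.norm(P-p0)/vmax),np.ceil(np.degrees(np.linalg.norm(w))/wmax)))
    p,Q=np.array(p0),R0; rows=[]
    for k in range(1,n+1):
        tp=p0+(P-p0)*k/n; tR=R0*R.from_rotvec(w*k/n)
        s=(Q.inv().apply(tp-p)/120).round(3); t=((Q.inv()*tR).as_rotvec()/np.pi).round(4)
        rows.append([s.tolist(),t.tolist()]); p=p+Q.apply(s*120); Q=Q*R.from_rotvec(t*np.pi)
    for k in range(0,n,8): print(str(rows[k:k+8]).replace(' ',''))
    print('n',n,'end err',(p-P).round(2)); return P,Rt
def M(x,z):
    x=np.array(x,float);z=np.array(z,float);z/=np.linalg.norm(z);x-=z*(x@z);x/=np.linalg.norm(x);return R.from_matrix(np.c_[x,np.cross(z,x),z])
E
python3 - <<'E'
from h import *
i=viewer.camera_info('top')
for n,u,v in [('WL',297,207),('WR',380,206),('LL',302,279),('LR',382,277)]: print(n,onz(i,u*.8,v*.8,60 if n[0]=='L' else 140).round())
for n,u,v in [('lens',324,244),('hand',366,244),('up',348,222),('lo',350,263)]: print(n,onz(i,u*.8,v*.8,110).round())
plan([540,-90,330],M([0,1,0],[0,0,-1]))
E
```

```text
WL [648.  92. 140.]
WR [ 654. -118.  140.]
LL [476.  86.  60.]
LR [ 484. -124.   60.]
lens [560.  24. 110.]
hand [561. -83. 110.]
up [619. -35. 110.]
lo [512. -44. 110.]
[[[-0.294,-0.226,-0.055],[-0.0,0.0,0.0242]],[[-0.309,-0.203,-0.055],[-0.0001,0.0,0.0242]],[[-0.325,-0.178,-0.055],[0.0,0.0,0.0242]],[[-0.337,-0.154,-0.055],[-0.0,0.0001,0.0243]],[[-0.348,-0.127,-0.055],[-0.0001,-0.0,0.0242]],[[-0.356,-0.101,-0.055],[0.0,-0.0,0.0242]],[[-0.363,-0.073,-0.055],[-0.0,0.0,0.0242]],[[-0.368,-0.046,-0.056],[-0.0001,0.0,0.0242]]]
[[[-0.37,-0.017,-0.055],[0.0,0.0,0.0242]],[[-0.37,0.011,-0.055],[-0.0,0.0,0.0242]],[[-0.368,0.039,-0.055],[-0.0001,0.0001,0.0242]],[[-0.364,0.066,-0.055],[0.0,-0.0,0.0243]],[[-0.358,0.095,-0.056],[-0.0,-0.0,0.0242]],[[-0.35,0.121,-0.055],[-0.0001,0.0,0.0242]],[[-0.34,0.147,-0.055],[0.0,0.0,0.0242]]]
n 15 end err [-0.04  0.01 -0.  ]
```

Emit:
arm_command --commands '[[[-0.294, -0.226, -0.055], [0, 0, 0.0242]], [[-0.309, -0.203, -0.055], [0, 0, 0.0242]], [[-0.325, -0.178, -0.055], [0, 0, 0.0242]], [[-0.337, -0.154, -0.055], [0, 0, 0.0242]], [[-0.348, -0.127, -0.055], [0, 0, 0.0242]], [[-0.356, -0.101, -0.055], [0, 0, 0.0242]], [[-0.363, -0.073, -0.055], [0, 0, 0.0242]], [[-0.368, -0.046, -0.056], [0, 0, 0.0242]]]' --claw 0.5

```text
time_s: 0.9
eef_pos: [395.4, 183.8, 284.3]
ee_rot: [0.497, 0.868, -0.0, -0.0]
ft_force: [0.1, 0.1, 0.1]
width: 42.8
finger_force: 0.0
```

Emit:
arm_command --commands '[[[-0.37, -0.017, -0.055], [0, 0, 0.0242]], [[-0.37, 0.011, -0.055], [0, 0, 0.0242]], [[-0.368, 0.039, -0.055], [0, 0, 0.0242]], [[-0.364, 0.066, -0.055], [0, 0, 0.0242]], [[-0.358, 0.095, -0.056], [0, 0, 0.0242]], [[-0.35, 0.121, -0.055], [0, 0, 0.0242]], [[-0.34, 0.147, -0.055], [0, 0, 0.0242]], [[0, 0, 0], [0, 0, 0]]]'

```text
time_s: 1.7
eef_pos: [542.5, -94.1, 330.0]
ee_rot: [0.709, 0.705, -0.0, 0.001]
ft_force: [0.6, 0.2, -0.5]
width: 42.7
finger_force: 0.0
```

```bash
python3 - <<'E'
from h import *
import pickle
o=monitor.get_obs(); print(o['time_s'],o['eef_pos'],o['ee_rot'],o['q'].round(2),abs(o['qd']).max())
i,im=snap('wrist','w1.png'); pickle.dump(i,open('w1.pkl','wb'))
print(np.round(i['T'],3).tolist())
cv2.imwrite('pics/w1b.png',cv2.resize(im,(800,500),interpolation=cv2.INTER_CUBIC))
E
```

```text
1.7 [542.45381417 -94.13423738 330.03983482] [ 7.09174425e-01  7.05032436e-01 -2.49406776e-04  9.14708252e-04] [-0.31  0.28 -0.    1.28 -0.    1.27] 0.07810636747833268
[[1.0, -0.006, -0.001, 543.215], [-0.006, -0.952, -0.306, -16.33], [0.001, 0.306, -0.952, 472.565], [0.0, 0.0, 0.0, 1.0]]
```

View pics/w1b.png

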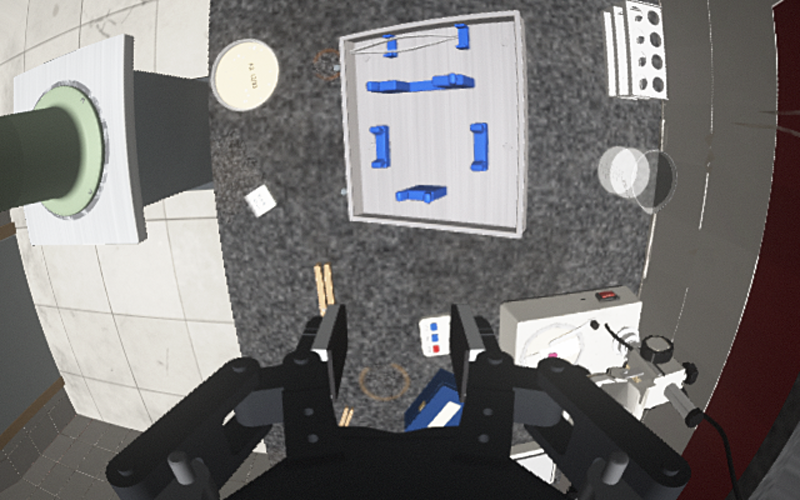

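The wrist view shows the tray with blue cradles: low pair at (380,147) and (480,146), lens posts at (380,86) and (455,81), narrow cradle at (421,193). Holder A's end is at (323,270), timer at (435,335). Now I fit the tray pose to the blue silhouettes of the low cradles.

```bash
cat > tray.py <<'E'
from h import *
def TR(ox,oy,yaw,oz=74):
    c=np.radians(30); Rm=R.from_euler('z',yaw).as_matrix()@np.array([[np.cos(c),0,-np.sin(c)],[0,1,0],[np.sin(c),0,np.cos(c)]])
    return np.array([ox,oy,oz]),Rm
def low(s):
    ps=[]
    for sx in(-55,55):
        f=lambda pts:[(sx+dx,-16+y,z) for dx in(-6,6) for y,z in pts]
        ps+=[f([(-23,0),(23,0),(23,12),(-23,12)]),f([(12,12),(23,12),(23,24),(16.5,24)]),f([(-12,12),(-23,12),(-23,24),(-16.5,24)])]
    return ps
def mask(i,o,Rm,ps,S=4):
    m=np.zeros((400*S,640*S),np.uint8)
    for p in ps:
        q=np.array([proj(i,o+Rm@np.array(a,float),True) for a in p])
        cv2.fillConvexPoly(m,cv2.convexHull(((q+.5)*S).astype(np.int32)),1)
    return m
E
cat > fit.py <<'E'
from tray import *
import pickle
from scipy.optimize import minimize
i=pickle.load(open('w1.pkl','rb')); im=cv2.imread('pics/w1.png')
big=cv2.resize(im,None,fx=4,fy=4,interpolation=cv2.INTER_CUBIC).astype(int)
blue=((big[:,:,0]-big[:,:,2]>60)).astype(np.uint8)
roi=np.zeros_like(blue); roi[95*4:140*4,290*4:395*4]=1; blue*=roi
def cost(v):
    m=mask(i,*TR(v[0],v[1],v[2]/100,v[3] if len(v)>3 else 74),low(0)); return 1-(m&blue).sum()/(m|blue).sum()
for z in [None,74]:
  for v0 in [[560,-20,0],[565,-15,2]]:
    v0=v0+([z] if z else [])
    s=minimize(cost,v0,method='Nelder-Mead',options=dict(initial_simplex=np.vstack([v0]+[np.array(v0)+d for d in np.eye(len(v0))*[8,8,3,8][:len(v0)]])))
    print(s.x,s.fun)
np.save('tray.npy',s.x)
v=s.x; m=mask(i,*TR(v[0],v[1],v[2]/100,v[3]),low(0)); c,_=cv2.findContours(m,0,1)
o,Rm=TR(v[0],v[1],v[2]/100,v[3])
b=big.astype(np.uint8).copy(); cv2.drawContours(b,c,-1,(0,255,255),1)
for p in [(-90,-93,0),(96,-93,0),(96,105,0),(-90,105,0),(-90,-93,25),(96,-93,25),(96,105,25),(-90,105,25),(-27,46,36),(27,46,36),(0,-62,36)]:
    q=(proj(i,o+Rm@np.array(p,float),True)+.5)*4; cv2.circle(b,tuple(q.astype(int)),5,(0,0,255),2)
cv2.imwrite('pics/fit.png',cv2.resize(b[0:800,1040:1720],(680,800))[:800])
E
python3 fit.py; python3 -c "
import cv2;a=cv2.imread('pics/fit.png');cv2.imwrite('pics/fit2.png',cv2.resize(a,(510,600)))"
```

```text
[577.43783809 -18.57590911   3.63940324] 0.19699195111920564
[577.14801784 -19.20670946   3.28874284] 0.19622375154402683
[577.98066022 -18.72707311   2.58355986  67.26619728] 0.17771867255032336
[577.69293981 -18.8028814    3.5715301   67.79526406] 0.17646348823174407
```

View pics/fit2.png

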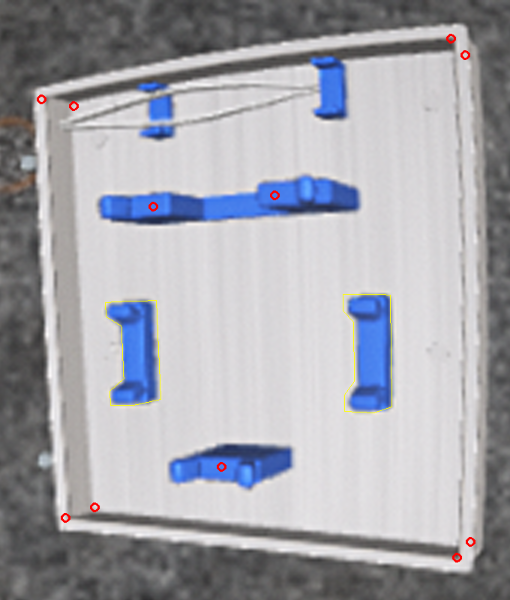

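The overlay shows the low cradle outlines and the lens and handle seats (red circles) falling on the parts, so the fit holds. I refine the mask threshold and plan the look over the holder.

```bash
cat > fit2.py <<'E'
exec(open('fit.py').read().split('for z in')[0])
for th in (25,40,60):
    blue=((big[:,:,0]-big[:,:,2]>th)).astype(np.uint8)*roi
    for z in (71,74):
        c=lambda v:cost([*v,z]); v0=[577.5,-18.8,3.3]
        s=minimize(c,v0,method='Nelder-Mead',options=dict(initial_simplex=np.vstack([v0]+[np.array(v0)+d for d in np.diag([4,4,2])])))
        print(th,z,s.x.round(2),round(s.fun,3))
E
python3 fit2.py; python3 - <<'E'
from h import *
plan([445,-345,240],M([0,1,0],[0,0,-1]))
E
```

```text
25 71 [577.65 -18.85   3.73] 0.107
25 74 [577.17 -18.4    4.06] 0.115
40 71 [577.57 -18.39   3.9 ] 0.143
40 74 [577.47 -18.3    3.57] 0.152
60 71 [577.24 -19.01   4.03] 0.185
60 74 [577.79 -18.22   3.62] 0.195
[[[-0.352,-0.132,0.125],[-0.0,-0.0,-0.0002]],[[-0.352,-0.133,0.124],[-0.0001,-0.0,-0.0001]],[[-0.352,-0.132,0.125],[-0.0,-0.0,-0.0002]],[[-0.352,-0.133,0.124],[-0.0001,-0.0,-0.0001]],[[-0.352,-0.133,0.125],[-0.0,-0.0001,-0.0002]],[[-0.352,-0.134,0.124],[-0.0,0.0,-0.0001]]]
n 6 end err [-0.05  0.01  0.06]
```

Emit:
arm_command --commands '[[[-0.352, -0.133, 0.125], [0, 0, 0]], [[-0.352, -0.133, 0.125], [0, 0, 0]], [[-0.352, -0.133, 0.125], [0, 0, 0]], [[-0.352, -0.133, 0.125], [0, 0, 0]], [[-0.352, -0.133, 0.125], [0, 0, 0]], [[-0.352, -0.133, 0.125], [0, 0, 0]], [[0, 0, 0], [0, 0, 0]], [[0, 0, 0], [0, 0, 0]]]'

```text
time_s: 2.55
eef_pos: [444.0, -342.1, 239.8]
ee_rot: [0.707, 0.707, 0.0, -0.001]
ft_force: [-0.2, 1.4, -0.1]
width: 42.6
finger_force: 0.0
```

```bash
python3 - <<'E'
from h import *
import pickle
o=monitor.get_obs(); print(o['time_s'],o['eef_pos'],R.from_quat(o['ee_rot']).as_matrix().round(4).tolist(),abs(o['qd']).max())
i,im=snap('wrist','w2.png'); pickle.dump(i,open('w2.pkl','wb'))
c=im[20:240,150:400]; cv2.imwrite('pics/w2b.png',cv2.resize(c,(600,528),interpolation=cv2.INTER_CUBIC))
print(proj(i,[443,-188,16],True),proj(i,[446,-358,16],True))
E
```

```text
2.55 [ 443.98086172 -342.05663687  239.78795607] [[0.0, 1.0, -0.0012], [1.0, -0.0, 0.0022], [0.0022, -0.0012, -1.0]] 0.036977133668062226
[317.00836188  38.98534413] [319.58831796 180.03739533]
```

View pics/w2b.png

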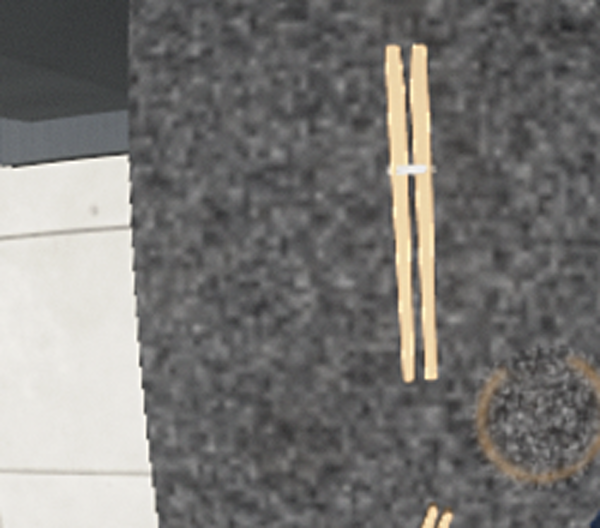

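The crop shows holder A: upper end corners (386,45)/(428,45), lower end (402,381)/(438,380), spring at (410,170).

```bash
python3 - <<'E'
from h import *
import pickle
i=pickle.load(open('w2.pkl','rb'))
g=lambda x,y:onz(i,150+x/2.4,20+y/2.4,16,True)
a,b,c,d=[g(*p) for p in [(386,45),(428,45),(402,381),(438,380)]]
print(a.round(1),b.round(1),c.round(1),d.round(1),g(410,170).round(1))
t,u=(a+b)/2,(c+d)/2; m=(t+u)/2; ax=(t-u); print('mid',m,'len',np.linalg.norm(ax),'w',np.linalg.norm(a-b),np.linalg.norm(c-d),'ang',np.degrees(np.arctan2(ax[1],ax[0])))
ax/=np.linalg.norm(ax); Rt=M(ax,[0,0,-1]); P=m-ax*4
s=plan([P[0],P[1],60],Rt); plan([P[0],P[1],3],Rt,start=s,vmax=20)
E
```

```text
[ 435.9 -187.7   16. ] [ 456.1 -187.7   16. ] [ 443.5 -356.4   16. ] [ 461.7 -355.8   16. ] [ 447.4 -250.5   16. ]
mid [ 449.29018001 -271.88554585   16.        ] len 168.57952308454188 w 20.251885101353036 18.30325513948244 ang 92.25049599520389
[[[0.109,0.008,0.301],[-0.0,-0.0001,-0.0024]],[[0.109,0.009,0.301],[-0.0001,-0.0001,-0.0024]],[[0.109,0.01,0.3],[0.0,-0.0001,-0.0024]],[[0.109,0.011,0.301],[-0.0,-0.0001,-0.0024]],[[0.109,0.011,0.301],[-0.0,-0.0001,-0.0024]]]
n 5 end err [-0.04  0.   -0.05]
[[[0.0,0.0,0.158],[0.0,0.0,0.0]],[[0.0,0.0,0.159],[0.0,0.0,0.0]],[[0.0,0.0,0.158],[0.0,0.0,0.0]]]
n 3 end err [ 0.  0. -0.]
```

Emit:
arm_command --commands '[[[0.109, 0.01, 0.301], [0, 0, -0.0024]], [[0.109, 0.01, 0.301], [0, 0, -0.0024]], [[0.109, 0.01, 0.301], [0, 0, -0.0024]], [[0.109, 0.01, 0.301], [0, 0, -0.0024]], [[0.109, 0.01, 0.301], [0, 0, -0.0024]], [[0, 0, 0], [0, 0, 0]], [[0, 0, 0], [0, 0, 0]], [[0, 0, 0], [0, 0, 0]]]'

```text
time_s: 3.4
eef_pos: [451.7, -278.6, 62.3]
ee_rot: [0.693, 0.721, 0.0, 0.002]
ft_force: [-0.2, -1.3, 0.2]
width: 42.7
finger_force: 0.0
```

```bash
python3 - <<'E'
from h import *
s=plan([449.4,-275.9,3],M(R.from_euler('z',2.25,degrees=True).apply([0,1,0]),[0,0,-1]),vmax=20)
E
```

```text
[[[0.008,-0.007,0.165],[0.0003,0.0003,-0.0]],[[0.008,-0.006,0.164],[0.0003,0.0003,-0.0]],[[0.008,-0.006,0.165],[0.0004,0.0003,-0.0]]]
n 3 end err [ 0.02  0.   -0.02]
```

Emit:
arm_command --commands '[[[0.008, -0.007, 0.15], [0, 0, 0]], [[0.008, -0.006, 0.15], [0, 0, 0]], [[0.008, -0.006, 0.12], [0, 0, 0]], [[0, 0, 0.07], [0, 0, 0]], [[0, 0, 0], [0, 0, 0]], [[0, 0, 0], [0, 0, 0]]]'

```text
time_s: 4.0
eef_pos: [448.2, -275.7, 2.3]
ee_rot: [0.694, 0.72, 0.0, 0.001]
ft_force: [0.5, 0.1, -0.7]
width: 42.2
finger_force: 0.0
```

Emit:
arm_command --commands '[[[0, 0, 0], [0, 0, 0]], [[0, 0, 0], [0, 0, 0]], [[0, 0, 0], [0, 0, 0]], [[0, 0, 0], [0, 0, 0]], [[0, 0, 0], [0, 0, 0]], [[0, 0, 0], [0, 0, 0]]]' --claw 0 --force 40

```text
time_s: 4.6
eef_pos: [448.2, -275.5, 2.2]
ee_rot: [0.693, 0.721, 0.0, 0.001]
ft_force: [-1.1, 0.1, 5.3]
width: 18.8
finger_force: 40.4
```

Emit:
arm_command --commands '[[[0, 0, -0.15], [0, 0, 0]], [[0, 0, -0.3], [0, 0, 0]], [[0, 0, -0.35], [0, 0, 0]], [[0, 0, -0.35], [0, 0, 0]], [[0, 0, -0.35], [0, 0, 0]], [[0, 0, -0.2], [0, 0, 0]], [[0, 0, 0], [0, 0, 0]], [[0, 0, 0], [0, 0, 0]]]'

```text
time_s: 5.4
eef_pos: [447.4, -274.7, 205.3]
ee_rot: [0.693, 0.721, 0.0, 0.0]
ft_force: [-0.0, -0.5, -0.7]
width: 18.7
finger_force: 39.6
```

```bash
cat >> tray.py <<'E'
O,RM=TR(577.4,-18.4,0.037)
def W(p): return O+RM@np.array(p,float)
E
python3 - <<'E'
from tray import *
o=monitor.get_obs(); print(o['eef_pos'],o['width'],o['finger_force'],o['ft_force'])
Rt=M(-RM[:,0],-RM[:,2]); print(W([3,-16,90]))
plan(W([3,-16,90]),Rt,vmax=40)
E
```

```text
[ 447.37515749 -274.71919917  205.27785808] 18.731938283943666 39.59565997123718 [-0.00568458 -0.45605787 -0.74564332]
[535.61896195 -35.95756249 153.44228634]
[[[0.163,0.068,0.036],[-0.0109,-0.0109,-0.0406]],[[0.155,0.086,0.033],[-0.0109,-0.0108,-0.0406]],[[0.144,0.105,0.031],[-0.0108,-0.0109,-0.0406]],[[0.13,0.121,0.031],[-0.0109,-0.0109,-0.0406]],[[0.115,0.136,0.031],[-0.0109,-0.0108,-0.0406]],[[0.098,0.148,0.032],[-0.0108,-0.0109,-0.0405]],[[0.079,0.158,0.034],[-0.0109,-0.0109,-0.0406]],[[0.06,0.166,0.037],[-0.0109,-0.0108,-0.0406]]]
[[[0.039,0.171,0.041],[-0.0109,-0.0109,-0.0406]],[[0.02,0.174,0.047],[-0.0109,-0.0109,-0.0406]],[[-0.001,0.172,0.052],[-0.0108,-0.0108,-0.0406]],[[-0.022,0.17,0.058],[-0.0109,-0.0109,-0.0406]]]
n 12 end err [ 0.05  0.04 -0.02]
```

Emit:
arm_command --commands '[[[0.163, 0.068, 0.036], [-0.0109, -0.0109, -0.0406]], [[0.155, 0.086, 0.033], [-0.0109, -0.0109, -0.0406]], [[0.144, 0.105, 0.031], [-0.0109, -0.0109, -0.0406]], [[0.13, 0.121, 0.031], [-0.0109, -0.0109, -0.0406]], [[0.115, 0.136, 0.031], [-0.0109, -0.0109, -0.0406]], [[0.098, 0.148, 0.032], [-0.0109, -0.0109, -0.0406]], [[0.079, 0.158, 0.034], [-0.0109, -0.0109, -0.0406]], [[0.06, 0.166, 0.037], [-0.0109, -0.0109, -0.0406]]]'

```text
time_s: 6.2
eef_pos: [504.7, -113.8, 168.4]
ee_rot: [0.24, 0.953, 0.004, 0.183]
ft_force: [0.0, 0.3, 0.3]
width: 19.0
finger_force: 39.6
```

Emit:
arm_command --commands '[[[0.039, 0.171, 0.041], [-0.0109, -0.0109, -0.0406]], [[0.02, 0.174, 0.047], [-0.0109, -0.0109, -0.0406]], [[0, 0.172, 0.052], [-0.0109, -0.0109, -0.0406]], [[-0.022, 0.17, 0.058], [-0.0109, -0.0109, -0.0406]], [[0, 0, 0], [0, 0, 0]], [[0, 0, 0], [0, 0, 0]], [[0, 0, 0], [0, 0, 0]]]'

```text
time_s: 6.9
eef_pos: [535.3, -36.4, 153.0]
ee_rot: [-0.017, 0.966, 0.005, 0.259]
ft_force: [0.3, 0.2, -0.3]
width: 18.6
finger_force: 39.6
```

```bash
python3 - <<'E'
from tray import *
import pickle
o=monitor.get_obs(); print(o['time_s'],o['eef_pos'],o['q'].round(2),o['width'],o['finger_force'])
print('tray tcp',(RM.T@(o['eef_pos']-O)).round(2)); print((RM.T@R.from_quat(o['ee_rot']).as_matrix()).round(3))
i,im=snap('wrist','w3.png'); pickle.dump(i,open('w3.pkl','wb')); snap('scene','s3.png')
S=1.25
for p in [(-55,-16,12),(55,-16,12),(0,46,36),(0,-62,36)]: print(p,proj(i,W(p),True).round(1)*S)
cv2.imwrite('pics/w3b.png',cv2.resize(im,(800,500),interpolation=cv2.INTER_CUBIC))
plan(W([3,-16,30]),M(-RM[:,0],-RM[:,2]),vmax=18)
E
```

```text
6.9 [535.31679983 -36.42331361 152.95828598] [-0.3   0.09 -0.9   0.08  0.17 -0.29] 18.613231773378608 39.585129618644714
tray tcp [  2.48 -16.45  89.74]
[[-1.     0.002 -0.   ]
 [ 0.002  1.    -0.   ]
 [ 0.    -0.    -1.   ]]
(-55, -16, 12) [399.375 163.   ]
(55, -16, 12) [399.625 334.25 ]
(0, 46, 36) [510.75  268.375]
(0, -62, 36) [316.25  269.125]
[[[0.0,0.001,0.125],[-0.0,0.0001,-0.0001]],[[0.001,0.002,0.125],[-0.0001,0.0,-0.0001]],[[0.0,0.001,0.125],[-0.0,0.0001,-0.0001]],[[0.0,0.001,0.125],[-0.0,0.0,-0.0001]]]
n 4 end err [ 0.05 -0.    0.  ]
```

View pics/w3b.png

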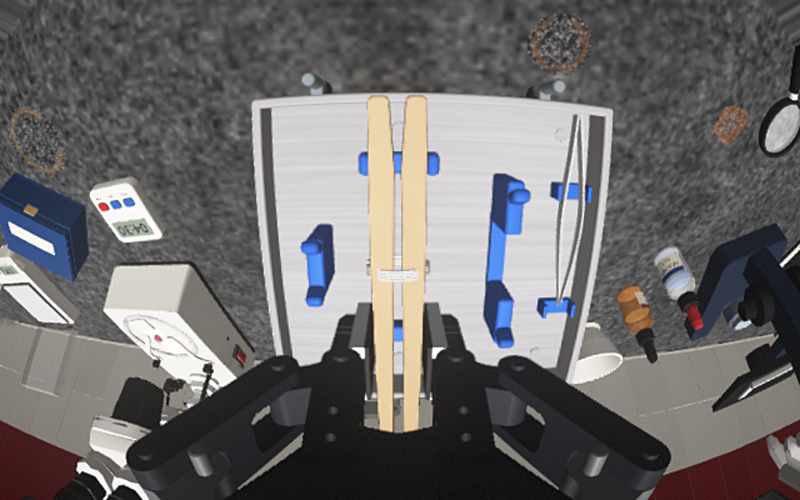

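The view shows the holder centred over the low cradles: lower block (399,163) predicted and seen at the same place. Lower in.

Emit:
arm_command --commands '[[[0, 0.001, 0.125], [0, 0, 0]], [[0, 0.001, 0.125], [0, 0, 0]], [[0, 0.001, 0.125], [0, 0, 0]], [[0, 0.001, 0.125], [0, 0, 0]], [[0, 0, 0], [0, 0, 0]], [[0, 0, 0], [0, 0, 0]]]'

```text
time_s: 7.6
eef_pos: [565.3, -34.5, 101.3]
ee_rot: [-0.018, 0.966, 0.005, 0.259]
ft_force: [0.1, -0.2, 0.1]
width: 18.5
finger_force: 39.6
```

Emit:
arm_command --commands '[[[0, 0, 0.05], [0, 0, 0]], [[0, 0, 0.04], [0, 0, 0]], [[0, 0, 0.02], [0, 0, 0]], [[0, 0, 0.01], [0, 0, 0]], [[0, 0, 0], [0, 0, 0]], [[0, 0, 0], [0, 0, 0]]]'

```text
time_s: 8.2
eef_pos: [572.7, -33.9, 88.9]
ee_rot: [-0.018, 0.966, 0.005, 0.259]
ft_force: [-0.4, 0.1, -0.3]
width: 18.7
finger_force: 39.6
```

```bash
cat > st.py <<'E'
from tray import *
o=monitor.get_obs(); print(o['time_s'],o['width'],o['finger_force'],'ft tray',(RM.T@o['ft_force']).round(2),'tcp tray',(RM.T@(o['eef_pos']-O)).round(2),o['eef_pos'].round(1))
E
python3 st.py
```

```text
8.2 18.682426888067482 39.584625363349915 ft tray [-0.49  0.13 -0.1 ] tcp tray [  2.85 -15.36  15.56] [572.7 -33.9  88.9]
```

Emit:
arm_command --commands '[[[0, -0.004, 0.01], [0, 0, 0]], [[0, 0, 0.01], [0, 0, 0]], [[0, 0, 0], [0, 0, 0]], [[0, 0, 0], [0, 0, 0]]]'

```text
time_s: 8.6
eef_pos: [573.3, -34.3, 88.1]
ee_rot: [-0.018, 0.966, 0.005, 0.26]
ft_force: [-16.3, -1.2, 20.9]
width: 19.1
finger_force: 42.9
```

```bash
python3 st.py
```

```text
8.6 19.06866283758219 42.88709342479706 ft tray [-3.69 -0.64 26.31] tcp tray [  3.   -15.73  14.53] [573.3 -34.3  88.1]
```

Seated, with 26 N square to the floor at the expected height. Ease off and open part way.

Emit:
arm_command --commands '[[[0, 0, -0.007], [0, 0, 0]], [[0, 0, 0], [0, 0, 0]]]'

```text
time_s: 8.8
eef_pos: [573.4, -34.4, 88.2]
ee_rot: [-0.018, 0.966, 0.005, 0.26]
ft_force: [-8.8, 0.3, 10.9]
width: 18.8
finger_force: 41.4
```

Emit:
arm_command --commands '[[[0, 0, 0], [0, 0, 0]], [[0, 0, 0], [0, 0, 0]], [[0, 0, 0], [0, 0, 0]], [[0, 0, 0], [0, 0, 0]], [[0, 0, 0], [0, 0, 0]]]' --claw 0.45

```text
time_s: 9.3
eef_pos: [573.5, -34.4, 87.4]
ee_rot: [-0.018, 0.966, 0.005, 0.259]
ft_force: [0.0, 0.4, 0.0]
width: 38.7
finger_force: 0.0
```

Emit:
arm_command --commands '[[[0, 0, -0.15], [0, 0, 0]], [[0, 0, -0.3], [0, 0, 0]], [[0, 0, -0.35], [0, 0, 0]], [[0, 0, -0.35], [0, 0, 0]], [[0, 0, -0.15], [0, 0, 0]], [[0, 0, 0], [0, 0, 0]], [[0, 0, 0], [0, 0, 0]]]'

```text
time_s: 10.0
eef_pos: [495.7, -37.5, 222.8]
ee_rot: [-0.018, 0.966, 0.005, 0.26]
ft_force: [0.2, 0.5, 0.1]
width: 38.7
finger_force: 0.0
```

```bash
python3 st.py; python3 - <<'E'
from tray import *
import pickle
i,im=snap('wrist','w4.png'); pickle.dump(i,open('w4.pkl','wb'))
c=im[20:320,160:540]
def mk(p,col):
    q=((proj(i,W(p),True)-[160,20])*2).astype(int); cv2.circle(b,tuple(q),4,col,1)
b=cv2.resize(c,None,fx=2,fy=2,interpolation=cv2.INTER_CUBIC)
for x in(-85,85):
    for y in(-26,-6): mk((x,y,28),(0,0,255))
cv2.imwrite('pics/w4b.png',b)
E
```

```text
10.0 38.72821957207094 0.0 ft tray [ 0.21  0.5  -0.05] tcp tray [  3.05 -16.11 170.  ] [495.7 -37.5 222.8]
```

View pics/w4b.png

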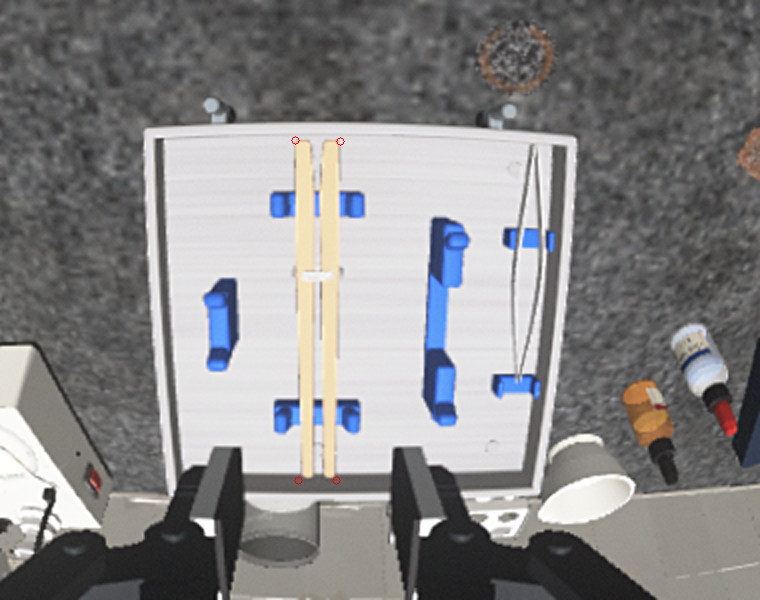

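The holder lies on the expected outline (red circles at its end corners, within about 1 mm). Now to the magnifier.

```bash
python3 - <<'E'
from h import *
a=np.radians(198); plan([504,324,240],M([np.cos(a),np.sin(a),0],[0,0,-1]),vmax=46)
E
```

```text
[[[-0.029,0.376,-0.005],[-0.0029,0.0207,-0.0108]],[[-0.042,0.374,-0.003],[-0.0028,0.0207,-0.0107]],[[-0.054,0.373,-0.004],[-0.0029,0.0207,-0.0108]],[[-0.067,0.371,-0.004],[-0.0029,0.0207,-0.0107]],[[-0.079,0.369,-0.005],[-0.0028,0.0207,-0.0108]],[[-0.09,0.366,-0.008],[-0.0029,0.0207,-0.0108]],[[-0.103,0.362,-0.01],[-0.0029,0.0208,-0.0107]],[[-0.114,0.36,-0.015],[-0.0028,0.0207,-0.0108]]]
n 8 end err [-0.    0.05  0.03]
```

Emit:
arm_command --commands '[[[-0.029, 0.376, -0.005], [-0.0029, 0.0207, -0.0108]], [[-0.042, 0.374, -0.003], [-0.0029, 0.0207, -0.0108]], [[-0.054, 0.373, -0.004], [-0.0029, 0.0207, -0.0108]], [[-0.067, 0.371, -0.004], [-0.0029, 0.0207, -0.0108]], [[-0.079, 0.369, -0.005], [-0.0029, 0.0207, -0.0108]], [[-0.09, 0.366, -0.008], [-0.0029, 0.0207, -0.0108]], [[-0.103, 0.362, -0.01], [-0.0029, 0.0207, -0.0108]], [[-0.114, 0.36, -0.015], [-0.0029, 0.0207, -0.0108]]]'

```text
time_s: 10.85
eef_pos: [503.5, 326.1, 238.4]
ee_rot: [-0.158, 0.987, -0.0, -0.002]
ft_force: [1.1, 0.2, 0.3]
width: 38.5
finger_force: 0.0
```

Emit:
arm_command --commands '[[[0, 0, 0], [0, 0, 0]], [[0, 0, 0], [0, 0, 0]]]'

```text
time_s: 11.05
eef_pos: [503.5, 324.9, 237.1]
ee_rot: [-0.158, 0.987, -0.001, -0.002]
ft_force: [0.1, -0.6, -0.0]
width: 38.6
finger_force: 0.0
```

```bash
python3 - <<'E'
from h import *
import pickle
o=monitor.get_obs(); print(o['time_s'],o['eef_pos'],o['q'].round(2))
i,im=snap('wrist','w5.png'); pickle.dump(i,open('w5.pkl','wb'))
cv2.imwrite('pics/w5b.png',cv2.resize(im[0:240,200:440],(600,600),interpolation=cv2.INTER_CUBIC))
E
```

```text
11.05 [503.49198049 324.93469667 237.08961898] [ 0.45  0.42 -0.04  1.12 -0.    0.13]
```

View pics/w5b.png

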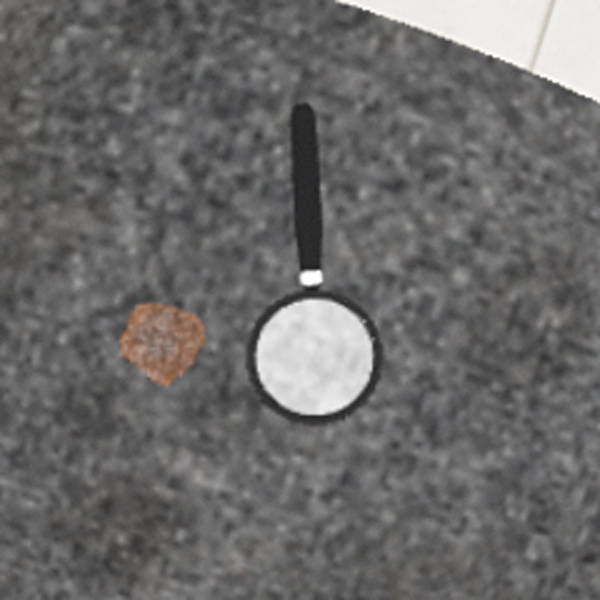

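The crop shows the magnifier: handle tip (303,103), ferrule (311,277), lens ring 248–382 across, centred at (315,355).

```bash
python3 - <<'E'
from h import *
import pickle
i=pickle.load(open('w5.pkl','rb'))
g=lambda x,y,z:onz(i,200+x/2.5,y/2.5,z,True)
L=g(314.7,355.5,6); H=g(303,103,7); F=g(311,277,9)
for p in (L,H,F): print(p.round(1))
print('L-H',np.linalg.norm((L-H)[:2]),'dia',np.linalg.norm(g(248,355,6)-g(382,355,6)),'ferr',np.linalg.norm((F-L)[:2]))
# fit: handle pts
d=(L-H)[:2]; d/=np.linalg.norm(d); print('ang',np.degrees(np.arctan2(d[1],d[0])))
for x in [(292,317,140),(296,321,200),(299,323,255)]:
    m=g((x[0]+x[1])/2,x[2],7); q=(m-L)[:2]; print('y',46+q@d,'off',q@[-d[1],d[0]],'w',np.linalg.norm(g(x[0],x[2],7)-g(x[1],x[2],7)))
org=L[:2]-46*d
P=org+2*d; print('org',org,'P',P)
Rt=M([-d[0],-d[1],0],[0,0,-1]); s=plan([*P,60],Rt); plan([*P,3],Rt,start=s,vmax=18)
E
```

```text
[472.4 323.7   6. ]
[357.3 279.9   7. ]
[436.7 309.9   9. ]
L-H 123.16843087303722 dia 65.08706719744183 ferr 38.298407861014084
ang 20.84320691960863
y -58.76365614912933 off -0.1589715316616349 w 11.764744893883336
y -29.415120060892363 off 0.3623709310144285 w 11.791861374525896
y -2.8387477612193805 off 0.33682434510522796 w 11.383614878423474
org [429.4081561  307.32430668] P [431.27727135 308.03593031]
[[[0.121,0.012,0.297],[-0.0,-0.0002,-0.003]],[[0.121,0.014,0.297],[-0.0001,-0.0002,-0.0031]],[[0.122,0.015,0.297],[-0.0,-0.0002,-0.003]],[[0.121,0.016,0.297],[-0.0001,-0.0002,-0.0031]],[[0.122,0.017,0.296],[-0.0,-0.0002,-0.003]]]
n 5 end err [-0.07  0.02  0.05]
[[[0.0,0.0,0.119],[0.0,0.0,0.0]],[[0.0,0.0,0.119],[0.0,0.0,0.0]],[[0.0,0.0,0.118],[0.0,0.0,0.0]],[[0.0,0.0,0.119],[0.0,0.0,0.0]]]
n 4 end err [ 0.  0. -0.]
```

Emit:
arm_command --commands '[[[0.121, 0.012, 0.297], [0, 0, -0.003]], [[0.121, 0.014, 0.297], [0, 0, -0.003]], [[0.122, 0.015, 0.297], [0, 0, -0.003]], [[0.121, 0.016, 0.297], [0, 0, -0.003]], [[0.139, 0.017, 0.297], [0, 0, -0.003]], [[0, 0, 0], [0, 0, 0]], [[0, 0, 0], [0, 0, 0]], [[0, 0, 0], [0, 0, 0]]]'

```text
time_s: 11.9
eef_pos: [433.0, 308.5, 64.8]
ee_rot: [-0.18, 0.984, 0.001, 0.003]
ft_force: [0.4, 0.3, 0.3]
width: 38.2
finger_force: 0.0
```

```bash
python3 - <<'E'
from h import *
o=monitor.get_obs(); print(o['eef_pos'])
a=np.radians(20.9); plan([429.3,307.3,2.5],M([-np.cos(a),-np.sin(a),0],[0,0,-1]),vmax=18)
E
```

```text
[433.0157633  308.47699256  64.83065825]
[[[0.009,0.0,0.13],[0.0,0.0004,-0.0003]],[[0.008,0.001,0.13],[0.0001,0.0005,-0.0003]],[[0.009,0.0,0.129],[0.0,0.0004,-0.0002]],[[0.008,0.001,0.13],[0.0001,0.0005,-0.0003]]]
n 4 end err [0.01 0.05 0.04]
```

Emit:
arm_command --commands '[[[0.009, 0, 0.13], [0, 0.0004, 0]], [[0.008, 0, 0.13], [0, 0.0004, 0]], [[0.009, 0, 0.12], [0, 0.0004, 0]], [[0.008, 0, 0.09], [0, 0.0004, 0]], [[0, 0, 0], [0, 0, 0]], [[0, 0, 0], [0, 0, 0]], [[0, 0, 0], [0, 0, 0]]]'

```text
time_s: 12.6
eef_pos: [427.5, 306.9, 7.1]
ee_rot: [-0.18, 0.984, -0.0, -0.001]
ft_force: [-0.7, 0.2, -0.9]
width: 38.5
finger_force: 0.0
```

```bash
python3 - <<'E'
from h import *
o=monitor.get_obs(); print(o['eef_pos'],o['ft_force'])
a=np.radians(20.9); plan([429.3,307.3,2.2],M([-np.cos(a),-np.sin(a),0],[0,0,-1]),vmax=18)
E
```

```text
[427.53333065 306.86917477   7.10993855] [-0.70549709  0.19609451 -0.89640153]
[[[-0.015,-0.002,0.041],[0.0001,-0.0007,-0.0008]]]
n 1 end err [-0.01 -0.02 -0.01]
```

Emit:
arm_command --commands '[[[-0.008, -0.002, 0.02], [0, -0.0005, -0.0008]], [[0, 0, 0.02], [0, 0, 0]], [[0, 0, 0], [0, 0, 0]]]'

```text
time_s: 12.9
eef_pos: [427.3, 306.5, 1.2]
ee_rot: [-0.181, 0.983, -0.0, -0.001]
ft_force: [-0.7, 0.4, -0.4]
width: 38.5
finger_force: 0.0
```

Emit:
arm_command --commands '[[[0, 0, 0], [0, 0, 0]], [[0, 0, 0], [0, 0, 0]], [[0, 0, 0], [0, 0, 0]], [[0, 0, 0], [0, 0, 0]], [[0, 0, 0], [0, 0, 0]], [[0, 0, 0], [0, 0, 0]], [[0, 0, 0], [0, 0, 0]]]' --claw 0 --force 70

```text
time_s: 13.6
eef_pos: [427.4, 306.5, 1.5]
ee_rot: [-0.181, 0.983, -0.0, -0.001]
ft_force: [-0.4, -0.1, 5.5]
width: 10.3
finger_force: 69.8
```

Emit:
arm_command --commands '[[[0, 0, -0.1], [0, 0, 0]], [[0, 0, -0.25], [0, 0, 0]], [[0, 0, -0.35], [0, 0, 0]], [[0, 0, -0.35], [0, 0, 0]], [[0, 0, -0.35], [0, 0, 0]], [[0, 0, -0.25], [0, 0, 0]], [[0, 0, 0], [0, 0, 0]], [[0, 0, 0], [0, 0, 0]]]'

```text
time_s: 14.4
eef_pos: [428.2, 306.8, 200.0]
ee_rot: [-0.181, 0.983, 0.0, -0.001]
ft_force: [0.2, 0.4, -0.6]
width: 10.0
finger_force: 69.2
```

```bash
python3 st.py; python3 - <<'E'
from tray import *
o=monitor.get_obs(); print(R.from_quat(o['ee_rot']).as_matrix().round(4)[:,0],o['q'].round(2))
Rt=M(-RM[:,1],-RM[:,2])
plan(W([0,0,110]),Rt,vmax=40)
E
```

```text
14.4 9.956488961418065 69.21111702919006 ft tray [-0.13  0.35 -0.6 ] tcp tray [-55.71 330.52 177.63] [428.2 306.8 200. ]
[-0.9341 -0.3569  0.0011] [ 0.48  0.31 -0.3   0.96  0.    0.12]
[[[0.024,-0.283,0.026],[0.0145,-0.0104,-0.0386]],[[0.059,-0.276,0.036],[0.0144,-0.0103,-0.0386]],[[0.093,-0.265,0.047],[0.0145,-0.0104,-0.0386]],[[0.126,-0.25,0.055],[0.0145,-0.0104,-0.0386]],[[0.157,-0.23,0.061],[0.0145,-0.0103,-0.0386]],[[0.186,-0.206,0.066],[0.0145,-0.0104,-0.0386]],[[0.211,-0.178,0.068],[0.0144,-0.0104,-0.0386]],[[0.233,-0.149,0.068],[0.0145,-0.0103,-0.0386]]]
[[[0.252,-0.117,0.066],[0.0145,-0.0104,-0.0386]],[[0.266,-0.082,0.062],[0.0145,-0.0104,-0.0386]]]
n 10 end err [ 0.03 -0.06  0.03]
```

Magnifier gripped (10 mm wide) and lifted level. Now over the tray.

Emit:
arm_command --commands '[[[0.024, -0.283, 0.026], [0.0145, -0.0104, -0.0386]], [[0.059, -0.276, 0.036], [0.0145, -0.0104, -0.0386]], [[0.093, -0.265, 0.047], [0.0145, -0.0104, -0.0386]], [[0.126, -0.25, 0.055], [0.0145, -0.0104, -0.0386]], [[0.157, -0.23, 0.061], [0.0145, -0.0104, -0.0386]], [[0.186, -0.206, 0.066], [0.0145, -0.0104, -0.0386]], [[0.211, -0.178, 0.068], [0.0145, -0.0104, -0.0386]], [[0.233, -0.149, 0.068], [0.0145, -0.0104, -0.0386]]]'

```text
time_s: 15.2
eef_pos: [501.7, 44.0, 172.9]
ee_rot: [-0.614, 0.761, -0.148, 0.152]
ft_force: [0.8, 0.6, -0.6]
width: 9.9
finger_force: 69.2
```

Emit:
arm_command --commands '[[[0.252, -0.117, 0.066], [0.0145, -0.0104, -0.0386]], [[0.266, -0.082, 0.062], [0.0145, -0.0104, -0.0386]], [[0, 0, 0], [0, 0, 0]], [[0, 0, 0], [0, 0, 0]], [[0, 0, 0], [0, 0, 0]]]'

```text
time_s: 15.7
eef_pos: [521.3, -19.6, 167.7]
ee_rot: [0.696, -0.67, 0.178, -0.186]
ft_force: [0.6, 0.3, -0.6]
width: 9.7
finger_force: 69.2
```

```bash
python3 st.py; python3 - <<'E'
from tray import *
i,im=snap('wrist','w6.png')
o=monitor.get_obs(); Q=R.from_quat(o['ee_rot']); print((RM.T@Q.as_matrix()).round(3))
# predicted handle tip outline in image: mag frame: x along -tool y?, y=-tool x, z=-tool z; TCP at mag (0,-2.1,1.5)
f=lambda p: proj(i,o['eef_pos']+Q.apply([-(p[1]+2.1),p[0],-(p[2]-1.5)]),True).round(1)
for p in [(0,-78,7),(-6,-70,7),(6,-70,7),(-6,-40,7),(6,-40,7),(0,12,7)]: print(p,f(p))
g=im.astype(int).sum(2)
a,b=f((0,-70,7)),f((0,-40,7))
for q in(a,b):
    row=g[int(round(q[1])),int(q[0])-25:int(q[0])+26]; c=np.where(row<170)[0]; print('row',int(round(q[1])),'dark cols',c+int(q[0])-25)
q=f((0,-78,7)); col=g[int(q[1])-15:int(q[1])+25,int(round(q[0]))]; print('col from',int(q[1])-15,col.tolist())
plan(W([0,-2,60]),M(-RM[:,1],-RM[:,2]),vmax=18)
E
```

```text
15.7 9.729373994978364 69.18386578559875 ft tray [ 0.22  0.3  -0.82] tcp tray [ -1.74   0.85 109.24] [521.3 -19.6 167.7]
[[ 0.001 -1.    -0.002]
 [-1.    -0.001  0.001]
 [-0.001  0.002 -1.   ]]
(0, -78, 7) [317.8 109.5]
(-6, -70, 7) [304.2 127.6]
(6, -70, 7) [331.5 127.5]
(-6, -40, 7) [305.  192.8]
(6, -40, 7) [331.  192.8]
(0, 12, 7) [318.2 287.4]
row 128 dark cols [307 315 316 328 329 330]
row 193 dark cols [307 308 310 315 316 318 320 321 322 323 324 326 327 328 329 330 331]
col from 94 [668, 667, 666, 673, 667, 667, 669, 664, 663, 670, 664, 668, 683, 602, 402, 147, 160, 178, 179, 174, 170, 181, 180, 182, 171, 177, 173, 177, 176, 174, 173, 178, 180, 171, 177, 178, 180, 173, 166, 179]
[[[0.009,-0.004,0.137],[0.0002,0.0001,0.0001]],[[0.009,-0.003,0.137],[0.0002,0.0002,0.0002]],[[0.009,-0.004,0.138],[0.0003,0.0001,0.0001]]]
n 3 end err [ 0.06  0.03 -0.03]
```

Handle tip is at row 108.5 where 109.5 is predicted, axis column 318.5 against 317.8. The grasp is rigid and straight. Lower it.

Emit:
arm_command --commands '[[[0.009, -0.007, 0.137], [0.0003, 0, 0]], [[0.009, -0.006, 0.137], [0.0003, 0, 0]], [[0.009, -0.004, 0.137], [0, 0, 0]], [[0, 0, 0], [0, 0, 0]], [[0, 0, 0], [0, 0, 0]], [[0, 0, 0], [0, 0, 0]]]'

```text
time_s: 16.35
eef_pos: [548.7, -22.1, 127.7]
ee_rot: [0.696, -0.669, 0.18, -0.187]
ft_force: [-0.4, 0.7, -0.0]
width: 9.8
finger_force: 69.2
```

```bash
python3 st.py
```

```text
16.35 9.775933290850672 69.15133237838745 ft tray [-0.36  0.7   0.19] tcp tray [ 1.92 -2.62 60.87] [548.7 -22.1 127.7]
```

Emit:
arm_command --commands '[[[0, 0.008, 0.05], [0, 0, 0]], [[0, 0.006, 0.05], [0, 0, 0]], [[0, 0, 0.03], [0, 0, 0]], [[0, 0, 0], [0, 0, 0]], [[0, 0, 0], [0, 0, 0]]]'

```text
time_s: 16.85
eef_pos: [555.0, -22.7, 112.5]
ee_rot: [0.695, -0.67, 0.18, -0.187]
ft_force: [-0.7, 0.7, -0.6]
width: 9.9
finger_force: 69.2
```

```bash
python3 st.py
```

```text
16.85 9.913782410978573 69.17201399803162 ft tray [-0.86  0.76 -0.15] tcp tray [-0.27 -3.51 44.62] [555.  -22.7 112.5]
```

Emit:
arm_command --commands '[[[-0.006, 0, 0.025], [0, 0, 0]], [[0, 0, 0.02], [0, 0, 0]], [[0, 0, 0.01], [0, 0, 0]], [[0, 0, 0], [0, 0, 0]], [[0, 0, 0], [0, 0, 0]]]'

```text
time_s: 17.35
eef_pos: [558.4, -21.8, 107.0]
ee_rot: [0.696, -0.67, 0.18, -0.187]
ft_force: [-0.3, -0.3, -1.2]
width: 10.1
finger_force: 69.2
```

```bash
python3 st.py
```

```text
17.35 10.140759473289746 69.18842554092407 ft tray [-0.86 -0.28 -0.89] tcp tray [-0.07 -2.73 38.14] [558.4 -21.8 107. ]
```

Emit:
arm_command --commands '[[[0, 0, 0.007], [0, 0, 0]], [[0, 0, 0.005], [0, 0, 0]], [[0, 0, 0], [0, 0, 0]], [[0, 0, 0], [0, 0, 0]]]'

```text
time_s: 17.75
eef_pos: [558.6, -21.9, 106.7]
ee_rot: [0.695, -0.67, 0.181, -0.187]
ft_force: [-12.7, -0.4, 15.7]
width: 10.0
finger_force: 71.9
```

```bash
python3 st.py
```

```text
17.75 9.987932053456241 71.85132622718811 ft tray [-3.14  0.1  19.88] tcp tray [ 3.000e-02 -2.760e+00  3.778e+01] [558.6 -21.9 106.7]
```

Contact is 20 N at the expected height (37.8 against 37.5 mm). Ease off, release, retreat.

Emit:
arm_command --commands '[[[0, 0, -0.006], [0, 0, 0]], [[0, 0, 0], [0, 0, 0]]]'

```text
time_s: 17.95
eef_pos: [558.8, -21.8, 106.9]
ee_rot: [0.695, -0.67, 0.18, -0.187]
ft_force: [-7.0, 0.4, 8.8]
width: 10.1
finger_force: 70.5
```

Emit:
arm_command --commands '[[[0, 0, 0], [0, 0, 0]], [[0, 0, 0], [0, 0, 0]], [[0, 0, 0], [0, 0, 0]], [[0, 0, 0], [0, 0, 0]], [[0, 0, 0], [0, 0, 0]]]' --claw 0.4

```text
time_s: 18.45
eef_pos: [558.8, -21.8, 106.3]
ee_rot: [0.695, -0.67, 0.18, -0.187]
ft_force: [-0.0, -0.4, 0.4]
width: 34.1
finger_force: 0.0
```

Emit:
arm_command --commands '[[[0, 0, -0.1], [0, 0, 0]], [[0, 0, -0.25], [0, 0, 0]], [[0, 0, -0.35], [0, 0, 0]], [[0, 0, -0.35], [0, 0, 0]], [[0.2, 0, -0.35], [0, 0, 0]], [[0.3, 0, -0.2], [0, 0, 0]], [[0, 0, 0], [0, 0, 0]], [[0, 0, 0], [0, 0, 0]]]'

```text
time_s: 19.25
eef_pos: [464.9, -86.4, 273.0]
ee_rot: [0.695, -0.671, 0.181, -0.187]
ft_force: [-0.9, 0.6, -0.0]
width: 34.1
finger_force: 0.0
```

```bash
python3 st.py; python3 - <<'E'
from tray import *
i,im=snap('wrist','w7.png'); j,sc=snap('scene','s7.png'); k,tp=snap('top','t7.png')
b=cv2.resize(im,None,fx=1.25,fy=1.25,interpolation=cv2.INTER_CUBIC)[:330].copy()
def mk(p,c=(0,0,255)): cv2.circle(b,tuple((proj(i,W(p),True)*1.25).astype(int)),4,c,1)
for p in [(0,-78,43),(0,79,41),(33,46,41),(-33,46,41),(-6,-40,43),(6,-40,43)]: mk(p)
for x in(-85,85):
    for y in(-26,-6): mk((x,y,28),(0,255,0))
u=proj(j,W((0,0,20))).astype(int); v=proj(k,W((0,0,20))).astype(int); print(u,v)
f=lambda m,u:cv2.resize(m[max(0,u[1]-40):u[1]+40,u[0]-60:u[0]+60],(400,267),interpolation=cv2.INTER_CUBIC)
cv2.imwrite('pics/fin.png',np.vstack([b,np.hstack([f(sc,u),f(tp,v)])]))
E
```

```text
19.25 34.12945989526325 0.0 ft tray [-0.74  0.67  0.42] tcp tray [-4.0000e-02 -6.3760e+01  2.2986e+02] [464.9 -86.4 273. ]
[290 221] [273 194]
```

View pics/fin.png

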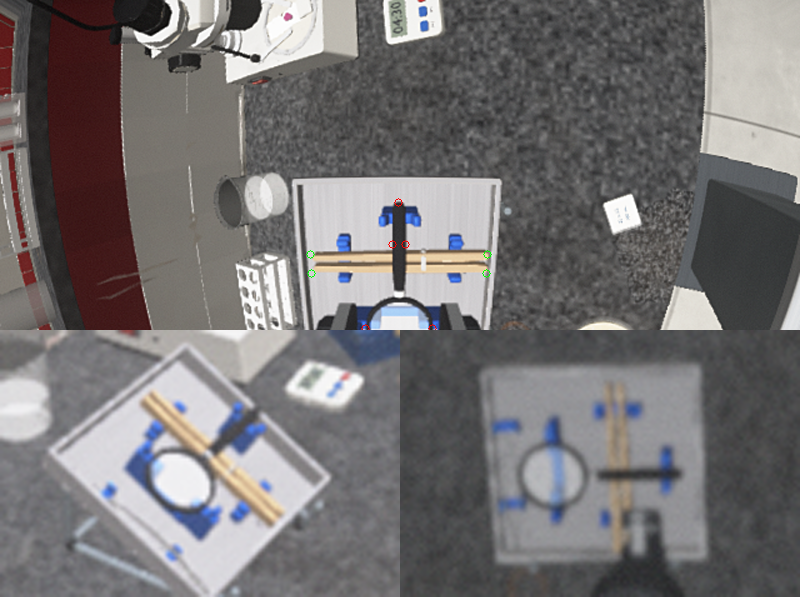

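The picture shows the holder in the low cradles, its end corners on the predicted marks. The magnifier lies across it with the handle tip at (398,203) as predicted, and the scene crop shows its lens between the wide jaws. Handing in.

```bash
python3 -c "
from station import ticket; print(ticket.sign_off())"
```

```text
the job is handed in; nothing more can be done
None
```

I laid the tube holder in the low cradles and the magnifier across it in the high ones, and handed the job in after about 19 s of robot time; the last pictures show both seated and let go, but the hand-in gave no verdict.

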